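Seat an optics post foot on its hidden pins by feel and close the clamp

TASK

Fit the aluminium post foot with the black grip into the ring seat of the blue clamp base: press it down only lightly and turn it until you feel it drop over the pins and it sits fully down. Only then swing the steel clamp frame over and close it fully onto the foot, and let go. Leave the other things on the table alone.

Things in the scene. Friction and masses are not known exactly. Their poses are not given: they have to be found in the camera images.
- post_foot: Foot of an optics post, loose, 0.15 to 0.3 kg: round aluminium disc, 64 mm across, 16 mm thick, with a black grip on top. Origin: centre of the underside; z up. Five radial notches, 72 degrees apart, 8.5 mm deep and open at the rim, are cut in the underside; each takes a pin with 2 mm play either side. A red dot on the disc marks the x axis; the notches lie at 36, 108, 180... degrees from it.
- foot_grip (a point): Top centre of the foot's round, knurled black grip, 28 mm across and 30 mm tall above the disc; this point is 46 mm above the foot's underside. Take the grip from above at any yaw.
- holder: Fixed clamp base: blue plate 104 x 150 x 12 mm (-63 to +87 mm along its own y) with an aluminium ring seat and, at its own +y end, a steel clamp frame hinged between two lugs 44 mm high. Origin: on the table below the centre of the seat; z up. Place and yaw differ each time.
- seat (a point): Centre of the flat floor of the ring seat, 12 mm above the table. Fully down, the foot's underside lies on this floor and its disc stands 4 mm above the ring's rim. Five round-headed pins, 6 mm thick, stand on a 22 mm radius round it, 72 degrees apart, 7 mm above the floor. Which way they point differs each time and is not given; they resist being turned. Over 40 N harms them.
- ring_rim (a point): Centre of the ring's mouth, 12 mm above its floor; ring 68 mm inside, flaring to 74 mm at the mouth, 90 mm outside. At most angles the foot rides on the pin heads, 4 to 7 mm too high though inside the ring: the pins are sprung, sink 3 mm at most (3 N at first, 12 N at the end, then a hard stop). Pressed lightly and turned, up to 72 degrees, it drops over them and the force falls away.
- clamp (a joint): Angle of the clamp frame, rad: 0 lying level on a foot that is fully down, growing as it opens; starts leaning back past upright (1.8 to 2.1), stops at 2.15. The stiff hinge (0.13 N m) keeps the frame (0.12 kg) where it is left. Frame 58 mm wide and 9 mm thick, with a 36 mm wide opening that passes over the grip. On a foot that rides on the pins it cannot go below about 0.1.
- clamp_hinge (a point): Middle of the clamp's hinge axis, 33 mm above the table and 66 mm from the seat centre on the holder's own +y side; the axis lies along the holder's x.
- clamp_tab (a point): Middle of the outer face (upper face when closed) of the red tab, 44 x 22 x 12 mm, at the free end of the frame: 119 mm from the hinge axis, 7 mm off the frame's mid-plane; the frame ends 130 mm from the axis. The end bar spans 100 to 114 mm from the axis. Closed, the tab lies on the holder's -y side, its top 40 mm above the table.
- torch: Green-ended black torch, 32 x 104 x 32 mm, lying down; loose bystander, to be left alone. Origin: centre of its underside.
- magnifier: Hand magnifier, 62 x 148 x 9 mm, black handle; loose bystander, to be left alone. Origin: centre of its underside.
- goggles: Yellow safety glasses, 59 x 126 x 44 mm; loose bystander, to be left alone. Origin: centre of its underside.
- yellow_tape: Roll of yellow tape, 52 mm across, 28 mm high; loose bystander, to be left alone. Origin: centre of its underside.
- brown_rock: Ochre brown mineral, 40 x 56 x 26 mm; loose bystander, to be left alone. Origin: centre of its underside.
- blue_rock: Dark blue mineral, 25 x 30 x 25 mm; loose bystander, to be left alone. Origin: centre of its underside.
There are look-alikes about, which are no part of the job. Of the things like the post_foot, leave any that is orange; of the rest the smaller one is meant.

How it is judged:
On the way, in this order (a step that is already met when the one before it is completed fails the run):
1. the foot sits fully down on the floor of the seat while the clamp is still open (z of post_foot in the frame of seat between -0.002 and 0.002 m and horizontal distance between post_foot and seat below 0.005 m and angle between post_foot's own z axis and vertical below 0.06 rad and value of joint clamp above 1 rad), for 0.2 s.
2. the clamp is closed onto the foot, which is still fully down (z of post_foot in the frame of seat between -0.002 and 0.002 m and horizontal distance between post_foot and seat below 0.005 m and angle between post_foot's own z axis and vertical below 0.06 rad and value of joint clamp below 0.05 rad), for 0.2 s.
At the end, for the whole second after the job is handed in: The foot lies at rest, upright and centred, with its underside within 2 mm of the seat's floor, and the clamp frame is closed on it (within 0.05 rad of level) (all of step 2 and linear speed of post_foot below 0.02 m/s and velocity of joint clamp below 0.1 rad/s); the robot touches nothing.
It fails at once if the foot is forced: pressed into the seat with more than 40 N while the clamp is still open (value of joint clamp above 1 rad and contact force between post_foot and holder above 40 N).
It fails at once if the clamp is brought down on a foot that is not fully down (value of joint clamp below 0.3 rad and z of post_foot in the frame of seat above 0.003 m).
It fails at once if a bystander is moved by more than 3 cm (distance of any of torch, magnifier, goggles, yellow_tape, brown_rock, blue_rock from where it was at the start of the episode above 0.03 m).
It also fails if it takes over 64 s, if anything falls off the work surface, if the arm or the gripper's body presses on something with over 40 N, if the wrist force passes 120 N, or if a joint passes its speed limit or range.

ROBOT

A 6-joint arm with a two-finger parallel gripper is mounted at the origin on a cart in front of the work surface, level with it; the furniture and walls round the work are solid. World frame = base frame: x ahead of the robot, y to its left, z up, the work surface at z = 0. Lengths are in m, angles in rad, forces in N, time in s.
With the tool pointing down it reaches from about 0.3 to 0.95 m from the base axis. Payload 3.1 kg.
Tool frame: the origin (TCP) lies on the centre line of the jaws, within the pads' length; the fingertips stand 17 mm ahead of it and the grasp point (between the pads) lies 2 mm behind it (r.tcp_to_tips is the y of the fingertips in the tool frame, in m); y points along the fingers, z is the direction in which the jaws open and shut, and the axes are right-handed (so a half turn about y gives the same grasp; the last joint's range is limited). The gripper opens to 85 mm and grips with 20 to 120 N. Pads are 22 mm wide; open, the fingers measure 114 mm over their backs; the gripper's body (76 mm by 85 mm) begins 54 mm behind the grasp point. The pads swing forward as they close: fully open they stand 13 mm farther back than shut.
Start: joints at [1.069, 0.308, 1.634, -0, 1.2, -0.07], TCP at [0.262, 0.568, 0.248] pointing down, gripper open.
Joint ranges: [-3.06, 3.06], [-0.79, 1.96], [0.05, 2.63], [-1.19, 4.34], [0.05, 2.64], [-2.94, 2.94]. Speed limits (rad/s): [2.79, 2.79, 3.14, 3.14, 3.14, 3.14].

INTERFACE

Orientations are given as [roll, pitch, yaw] about the fixed x, y, z axes, in that order (R = Rz(yaw) Ry(pitch) Rx(roll)).
In Python, from rig import r gives the robot as it stands. The module is installed in compiled form; this text tells all that it offers.
- The arm moves only by the shell command python3 -m crank 'ROWS'. ROWS is JSON, one flat list of numbers, 7 for each row, row after row: the shift along the tool's x, y, z in cm, then the turn, a rotation vector about the tool's x, y, z in degrees, then the finger opening in cm, from 0 to 8.54. A call has 1 to 12 rows; each row shifts and turns the commanded pose from where the row before left it, along the tool's axes as they then stand; what a row does not reach is not made up. A row lasts 1/10 s, in which the tool goes at most 50 mm and 8.59 degrees, less where a joint would pass 70% of its speed; a pose out of reach is approached as far as the arm can. A call is refused whole if a number of a shift passes 5 or a number of a turn 8.59, either way. A call with a gripper value outside its range is refused whole. The fingers move at their own pace and stop on an object; the grip force is fixed at half the most. Time passes only in rows, so rows that do not move let the fingers close. It gives the time, the measured TCP pose, the force and the opening at its end, in the units of the state.
- r.sense(): the state, without advancing time (a new reading comes with each control period).
- r.snapshot(name): name is "scene" or "top"; returns a dict with "image" (480x640x3 uint8, red, green, blue), "fx", "fy", "cx", "cy" (pixels), "k1" (the pictures are not rectified: a ray, as slopes to the right and down, at radius r is drawn at 1 + k1 r^2 times it, then the intrinsics apply), "extrinsics" (4x4, takes a point from world to camera coordinates). Camera axes: x right, y down, z forward; pixel columns grow to the right and rows downward; lengths in m; the calibration is good to about 2 mm. A picture is of the moment at which its call begins. There is no depth.
- r.sign_off(): hands the job in, once; it reports no verdict.
The state is a dict: "time": time; "joint_pos": joint angles; "qvel": joint speeds; "joint_efforts": joint torques, N m; "position": TCP position; "ee_rot": TCP orientation; "force": force on the tool from outside, world axes, zero at the start; "ft_torque": the same for the moment, N m; "grip_width": finger opening in m.
Only numpy, scipy, OpenCV 4.12 (cv2) and the standard library are available. Lean on these libraries where they do the work, as an engineer would, in place of code of your own. Each camera call takes 0.05 s, during which the arm holds its last target.

## Working session

There is one attempt and no reset: what is moved stays moved. The work goes in short steps, Python scripts to look and compute and a shell command to move; the robot and the scene stay as the last step left them, time stands still between calls to the robot, and variables do not carry over. Pictures are saved under pics/ and viewed, and the job is handed in when it is done.

```bash
mkdir -p pics; python3 - <<'E'
from rig import r
import cv2,json,numpy as np
print(r.sense(), r.tcp_to_tips)
for n in("scene","top"):
    s=r.snapshot(n); cv2.imwrite(f"pics/{n}0.png",cv2.cvtColor(s["image"],cv2.COLOR_RGB2BGR))
    print(n,{k:v for k,v in s.items() if k!="image"})
E
```

```text
{'time': 0.0, 'joint_pos': array([ 1.06928923e+00,  3.09010500e-01,  1.63521003e+00, -1.47498709e-06,
        1.19970867e+00, -6.97214133e-02]), 'qvel': array([-0.00134089,  0.00081492, -0.00073037, -0.00015856,  0.00037953,
       -0.00236467]), 'joint_efforts': array([-8.12018807e-04, -4.15260959e+01, -2.76657021e+01, -4.67797986e-05,
        1.05240959e-02,  3.93955615e-07]), 'position': array([0.26121138, 0.56691941, 0.24703244]), 'ee_rot': array([-1.57312729e+00,  1.61405004e-04, -4.31785333e-01]), 'force': array([-0.58652526, -0.60770727, -0.59934219]), 'ft_torque': array([ 0.03929617, -0.03864744, -0.03425382]), 'grip_width': 0.08530853397080035} 0.017
scene {'fx': 498.63828835708574, 'fy': 498.63828835708574, 'cx': 321.26810314274746, 'cy': 242.2973012823709, 'k1': 0.005025479098140924, 'extrinsics': array([[ 0.63173469, -0.77517572,  0.00372733, -0.46177402],
       [-0.41676713, -0.34369359, -0.84153424,  0.20562912],
       [ 0.65361797,  0.53007294, -0.54019092,  1.02087681],
       [ 0.        ,  0.        ,  0.        ,  1.        ]])}
top {'fx': 583.8256295571679, 'fy': 583.8256295571679, 'cx': 323.47862164273164, 'cy': 227.58954845888144, 'k1': -0.012953427713468085, 'extrinsics': array([[ 0.02576877, -0.99962734,  0.00900822, -0.18130968],
       [-0.99668815, -0.02638616, -0.07691881,  0.54139292],
       [ 0.07712784, -0.00699628, -0.99699666,  1.2237452 ],
       [ 0.        ,  0.        ,  0.        ,  1.        ]])}
```

View pics/scene0.png

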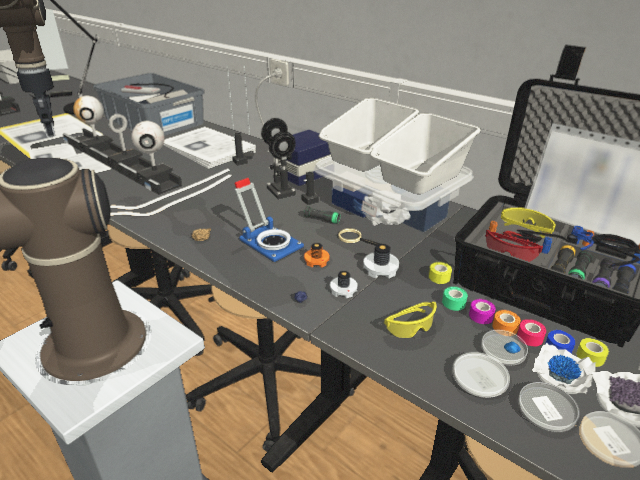

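View pics/top0.png

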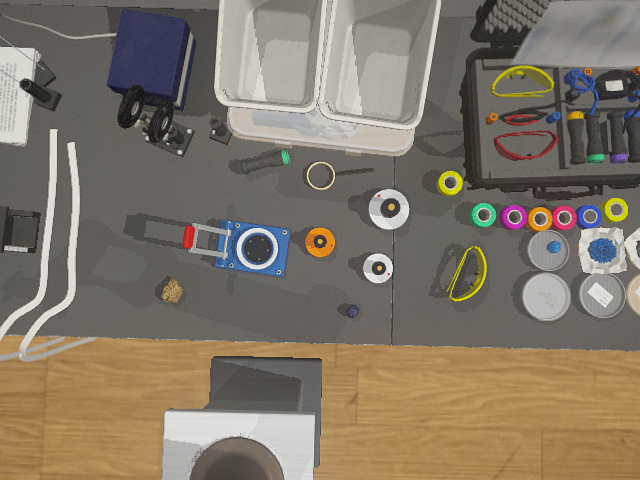

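The scene shows the holder (top view around 258,248), with the frame leaning back to its left and its red tab at (188,237). The small aluminium foot is at (378,267). The larger one (388,209) and the orange one (320,241) are look-alikes. I'll zoom in next.

```bash
python3 - <<'E'
import cv2
t=cv2.imread("pics/top0.png")
a=cv2.resize(t[205:295,165:300],None,fx=5.8,fy=5.8,interpolation=cv2.INTER_CUBIC);cv2.imwrite("pics/zA.png",a[:600,:800])
s=cv2.imread("pics/scene0.png")
b=cv2.resize(t[235:300,345:415],(560,520),interpolation=cv2.INTER_CUBIC);cv2.imwrite("pics/zB.png",b)
c=cv2.resize(s[170:310,220:400],None,fx=4.2,fy=4.2,interpolation=cv2.INTER_CUBIC);cv2.imwrite("pics/zC.png",c)
E
```

```text
(no output)
```

View pics/zA.png

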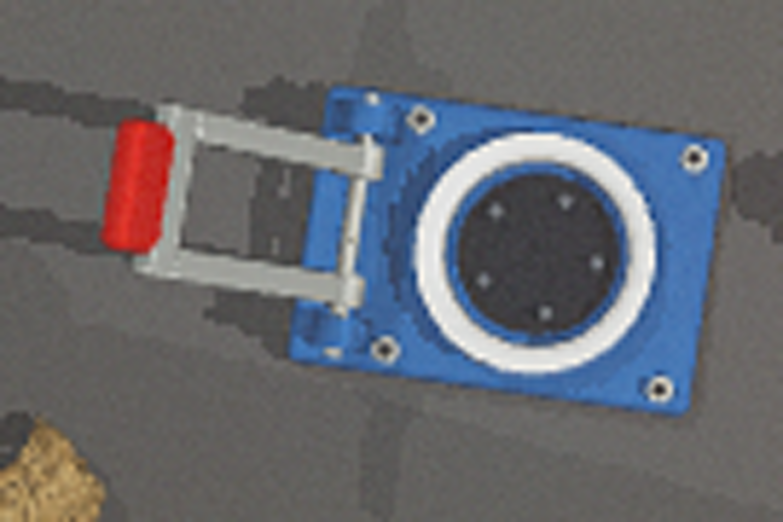

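View pics/zB.png

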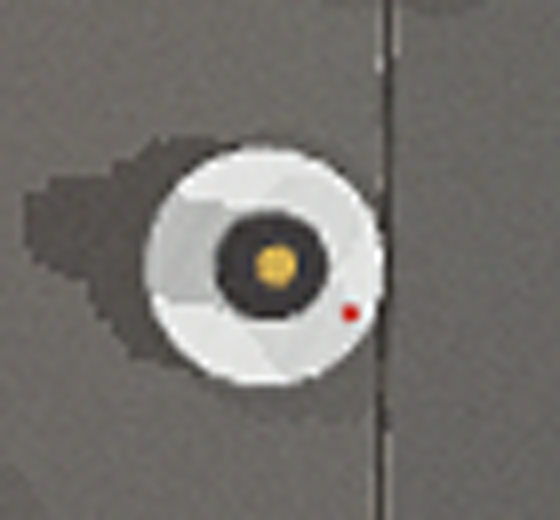

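View pics/zC.png

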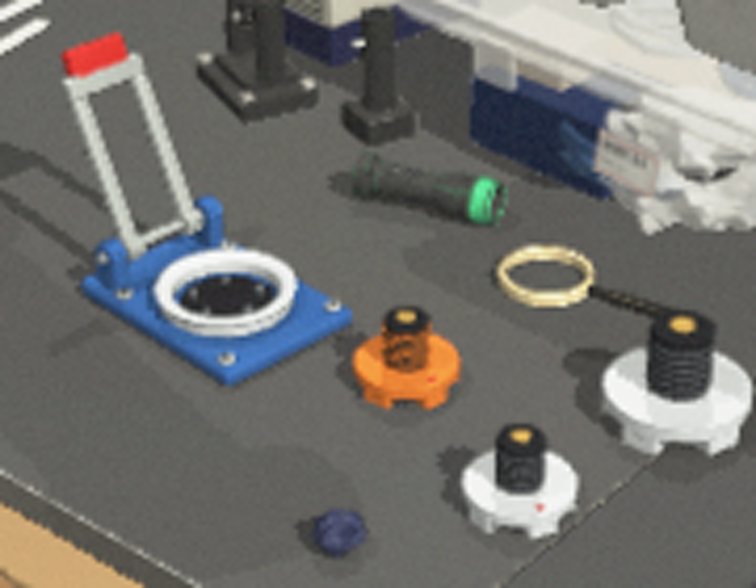

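```bash
cat > h.py <<'E'
import numpy as np,cv2
from rig import r
def ray(s,uv):
    K=np.array([[s["fx"],0,s["cx"]],[0,s["fy"],s["cy"]],[0,0,1.]])
    p=cv2.undistortPoints(np.float64([[uv]]),K,np.array([s["k1"],0,0,0.]))[0,0]
    E=s["extrinsics"];R=E[:3,:3]
    return -R.T@E[:3,3],R.T@np.array([p[0],p[1],1.])
def onz(s,uv,z):
    c,d=ray(s,uv);return c+d*(z-c[2])/d[2]
def two(s1,u1,s2,u2):
    c1,d1=ray(s1,u1);c2,d2=ray(s2,u2)
    t=np.linalg.lstsq(np.stack([d1,-d2],1),c2-c1,rcond=None)[0]
    a=c1+t[0]*d1;b=c2+t[1]*d2
    return (a+b)/2,np.linalg.norm(a-b)
def proj(s,P):
    E=s["extrinsics"];q=E[:3,:3]@np.array(P)+E[:3,3];x=q[:2]/q[2];x=x*(1+s["k1"]*(x@x))
    return np.array([s["fx"]*x[0]+s["cx"],s["fy"]*x[1]+s["cy"]])
def cents(img,lo,hi,box,amin=3):
    x0,y0,x1,y1=box
    hsv=cv2.cvtColor(img[y0:y1,x0:x1],cv2.COLOR_RGB2HSV)
    m=cv2.inRange(hsv,np.array(lo),np.array(hi))
    n,l,st,c=cv2.connectedComponentsWithStats(m)
    return sorted([(int(st[i,4]),(c[i]+[x0,y0]).round(2).tolist()) for i in range(1,n) if st[i,4]>=amin],reverse=True),m
E
python3 - <<'E'
from h import *
t=r.snapshot("top");s=r.snapshot("scene")
gold,_=cents(t["image"],(15,100,120),(35,255,255),(345,235,415,300)); print("gold",gold)
red,_=cents(t["image"],(0,120,100),(6,255,255),(345,235,415,300),2); print("red",red)
gs,_=cents(s["image"],(15,100,120),(35,255,255),(325,265,365,305)); print(gs)
rs,_=cents(s["image"],(0,100,100),(6,255,255),(325,265,365,305),1); print(rs)
G=onz(t,gold[0][1],.046);print("G top",G, "two",two(t,gold[0][1],s,gs[0][1]))
D=onz(t,red[0][1],.016);print("dot",D,"yaw",np.degrees(np.arctan2(*(D-G)[1::-1])))
# disc white
w,m=cents(t["image"],(0,0,120),(180,50,255),(350,245,395,290),50);print(w[:2])
cs=max(cv2.findContours(m,0,2)[0],key=cv2.contourArea);print("disc circ",[ (np.add(cv2.minEnclosingCircle(cs)[0],[350,245])),cv2.minEnclosingCircle(cs)[1]], onz(t,np.add(cv2.minEnclosingCircle(cs)[0],[350,245]),.014))
# ring
w,m=cents(t["image"],(0,0,130),(180,60,255),(234,224,282,274),50);
cs=max(cv2.findContours(m,0,1)[0],key=cv2.contourArea);e=cv2.fitEllipse(cs);print("ring",e)
c=np.add(e[0],[234,224]);S=onz(t,c,.024);print("seat",S)
# blue plate
b,m=cents(t["image"],(100,120,60),(120,255,255),(205,210,300,285),200)
k=cv2.morphologyEx(m,cv2.MORPH_CLOSE,np.ones((15,15)))
cs=max(cv2.findContours(k,0,1)[0],key=cv2.contourArea);bx=cv2.boxPoints(cv2.minAreaRect(cs))+[205,210]
print("plate",bx.tolist());
P=np.array([onz(t,p,.012) for p in bx]);print(P.round(4))
pins=[(566,201),(497,211),(484,281),(545,313),(597,263)]
for p in pins:
    q=onz(t,((p[0]+.5)/5.8-.5+165,(p[1]+.5)/5.8-.5+205),.019)-S
    a=np.degrees(np.arctan2(q[1],q[0]));print("pin",q[:2].round(4),np.hypot(*q[:2]).round(4),a.round(1),(a%72).round(1))
E
```

```text
gold [(22, [379.09, 267.91])]
red [(3, [388.33, 273.67])]
[(11, [343.64, 273.09])]
[(1, [348.0, 290.0])]
G top [ 0.46293858 -0.2848812   0.046     ] two (array([ 0.4628866 , -0.28470648,  0.04722306]), np.float64(0.0001225043564004593))
dot [ 0.45151156 -0.30794801  0.016     ] yaw -116.35326109880617
[(560, [377.34, 267.68])]
disc circ [array([377.7142849, 267.7142849]), 15.152389526367188] [ 0.46362338 -0.28525579  0.014     ]
ring ((22.724740982055664, 24.070817947387695), (40.489803314208984, 41.11498260498047), 58.17183303833008)
seat [ 0.4984461  -0.02663028  0.024     ]
plate [[214.20891952514648, 266.44968032836914], [221.09477615356445, 219.01375770568848], [289.9187316894531, 229.00432968139648], [283.0328826904297, 276.4402542114258]]
[[ 0.4573  0.064   0.012 ]
 [ 0.5594  0.0533  0.012 ]
 [ 0.5417 -0.0952  0.012 ]
 [ 0.4398 -0.0835  0.012 ]]
pin [ 0.0193 -0.0104] 0.022 -28.3 43.7
pin [0.015  0.0148] 0.0211 44.6 44.6
pin [-0.0109  0.0186] 0.0216 120.2 48.2
pin [-0.022  -0.0041] 0.0224 -169.4 46.6
pin [-0.0032 -0.0226] 0.0228 -98.0 46.0
```

```bash
python3 -m crank '[1,0,-1.3,0,0,0,8.5, 2,0,-2.53,0,0,0,8.5, 3,0,-3.83,0,0,0,8.5, 3,0,-3.83,0,0,0,8.5, 3,0,-3.83,0,0,0,8.5, 3,0,-3.83,0,0,0,8.5, 3,0,-3.83,0,0,0,8.5, 3,0,-3.83,0,0,0,8.5, 3,0,-3.83,0,0,0,8.5, 3,0,-3.83,0,0,0,8.5, 3,0,-3.83,0,0,0,8.5, 3,0,-3.83,0,0,0,8.5]'; python3 -m crank '[3,0,-3.83,0,0,0,8.5, 3,0,-3.83,0,0,0,8.5, 3,0,-3.83,0,0,0,8.5, 3,0,-3.83,0,0,0,8.5, 3,0,-3.83,0,0,0,8.5, 3,0,-3.83,0,0,0,8.5, 3,1,-3.83,0,0,0,8.5, 0,3,0,0,0,0,8.5, 0,3,0,0,0,0,8.5, 0,1,0,0,0,0,8.5, 0,0,0,0,0,0,8.5]'
```

```text
time: 1.4
position: [0.385, 0.045, 0.2485]
ee_rot: [-1.57, -0.001, -0.432]
force: [0.5, 0.5, -0.3]
grip_width: 0.0849
time: 2.5
position: [0.462, -0.2834, 0.1662]
ee_rot: [-1.57, 0.005, -0.432]
force: [0.8, 0.7, 0.8]
grip_width: 0.0854
```

```bash
python3 - <<'E'
from h import *
print(r.sense())
s=r.snapshot("scene");cv2.imwrite("pics/s1.png",cv2.cvtColor(s["image"],cv2.COLOR_RGB2BGR)[150:350,200:460].repeat(3,0).repeat(3,1))
E
```

```text
{'time': 2.5, 'joint_pos': array([-6.30486254e-01,  2.48067345e-01,  1.89295356e+00,  1.27308367e-05,
        1.00549610e+00, -1.76953426e+00]), 'qvel': array([ 7.64391660e-03, -3.82755919e-02, -4.36653556e-02,  8.10084421e-04,
        9.54021217e-03, -2.72433380e-05]), 'joint_efforts': array([-2.49201665e-01, -3.49968016e+01, -2.43959928e+01, -1.15780774e-02,
       -9.80840321e-02,  3.56900387e-05]), 'position': array([ 0.46203498, -0.28336284,  0.16623019]), 'ee_rot': array([-1.56981359,  0.00482531, -0.4317528 ]), 'force': array([0.84434758, 0.74323285, 0.75292278]), 'ft_torque': array([ 0.03479509, -0.06639134,  0.04499797]), 'grip_width': 0.08542632245710384}
```

View pics/s1.png

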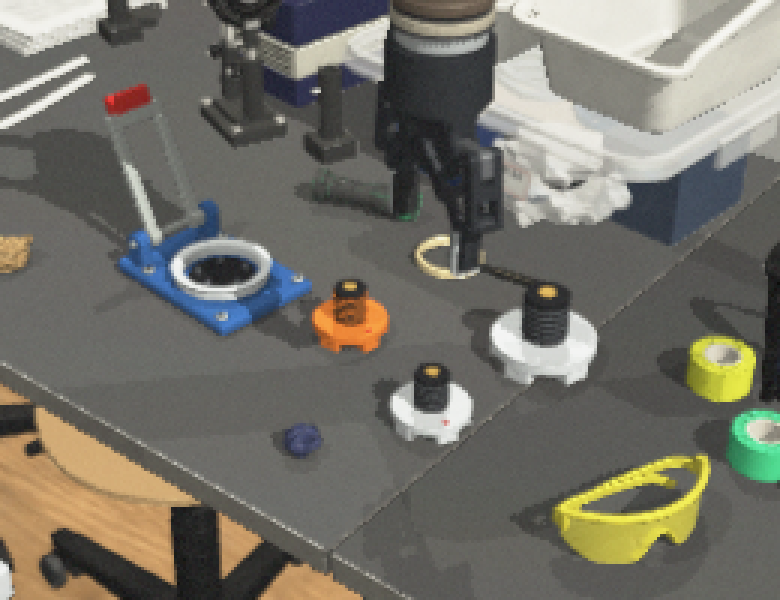

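The picture shows the open gripper above the small foot (430,385 in the 3x crop), with free space around the foot. I'll descend and grip.

```bash
python3 -m crank '[0.18,3,-0.1,0,0,0,8.5, 0,3,0,0,0,0,8.5, 0,3,0,0,0,0,8.5, 0,2,0,0,0,0,8.5, 0,1.4,0,0,0,0,8.5, 0,0.5,0,0,0,0,8.5, 0,0,0,0,0,0,8.5, 0,0,0,0,0,0,8.5]'
```

```text
time: 3.35
position: [0.4659, -0.2869, 0.0407]
ee_rot: [-1.571, -0.003, -0.432]
force: [-0.1, 0.9, -0.2]
grip_width: 0.085
```

```bash
python3 -m crank '[-0.3,0.35,0.06,0,0,0,8.5, 0,0,0,0,0,0,8.5, 0,0,0,0,0,0,8.5]'; python3 - <<'E'
from h import *
for i in range(3):
    s=r.snapshot("scene");print(r.sense()["position"])
cv2.imwrite("pics/s2.png",cv2.cvtColor(s["image"],cv2.COLOR_RGB2BGR)[210:330,280:420].repeat(5,0).repeat(5,1))
s=r.snapshot("top");cv2.imwrite("pics/t2.png",cv2.cvtColor(s["image"],cv2.COLOR_RGB2BGR)[210:330,310:450].repeat(5,0).repeat(5,1))
E
```

```text
time: 3.65
position: [0.4623, -0.2843, 0.0361]
ee_rot: [-1.571, -0.0, -0.432]
force: [0.2, -0.2, -0.3]
grip_width: 0.0849
[ 0.46234719 -0.28444953  0.03607433]
[ 0.46238037 -0.28445082  0.03604989]
[ 0.46239651 -0.28445532  0.03600429]
```

View pics/s2.png

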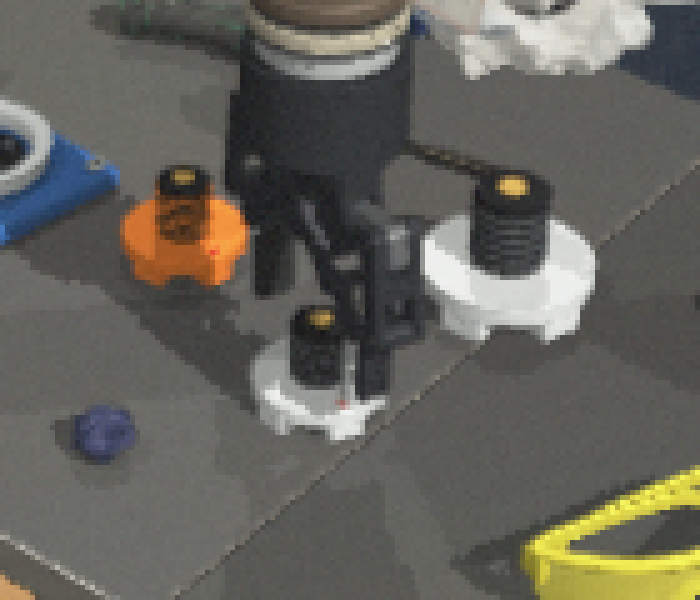

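View pics/t2.png

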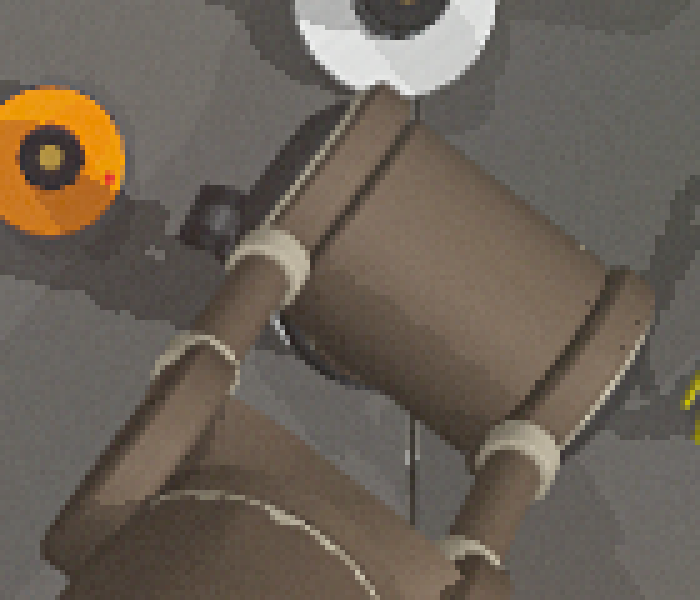

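```bash
python3 - <<'E'
from h import *
s=r.snapshot("scene")
for o in(.0425,.057):
  for z in(.015,.02,.03): print(o,z,(proj(s,[.4624-o*.4188,-.2844-o*.908,z])-[280,210])*5)
E
```

```text
0.0425 0.015 [359.45771221 422.94593803]
0.0425 0.02 [359.86447495 414.28154662]
0.0425 0.03 [360.68391309 396.82811932]
0.057 0.015 [375.11985943 441.19339421]
0.057 0.02 [375.56833223 432.48802224]
0.057 0.03 [376.47186032 414.95083041]
```

The open fingertips stand at about z=0.03 and swing down toward 0.02 as they close, so they clear the disc top. I'll close and lift.

```bash
python3 -m crank '[0,0,0,0,0,0,2, 0,0,0,0,0,0,2, 0,0,0,0,0,0,2, 0,0,0,0,0,0,2, 0,0,0,0,0,0,2, 0,0,0,0,0,0,2, 0,0,0,0,0,0,2, 0,0,0,0,0,0,2]'; python3 -m crank '[0,-1,0,0,0,0,2, 0,-2,0,0,0,0,2, 0,-3,0,0,0,0,2, 0,-3,0,0,0,0,2, 0,0,0,0,0,0,2, 0,0,0,0,0,0,2]'
```

```text
time: 4.7
position: [0.4625, -0.2846, 0.0361]
ee_rot: [-1.571, -0.001, -0.432]
force: [0.2, -0.2, 2.7]
grip_width: 0.0261
time: 5.3
position: [0.4622, -0.2843, 0.126]
ee_rot: [-1.571, -0.001, -0.432]
force: [0.2, 0.3, -2.4]
grip_width: 0.0264
```

```bash
python3 -m crank '[-0.5,0,1.7,0,0,0,2, -1.07,0,3.55,0,0,0,2, -1.07,0,3.55,0,0,0,2, -1.07,0,3.55,0,0,0,2, -1.07,0,3.55,0,0,0,2, -1.07,0,3.55,0,0,0,2, -1.07,0,3.55,0,0,0,2, -0.57,0,1.87,0,0,0,2, 0,0,0,0,0,0,2, 0,0,0,0,0,0,2]'; python3 - <<'E'
from h import *
s=r.snapshot("scene");cv2.imwrite("pics/s3.png",cv2.resize(cv2.cvtColor(s["image"],cv2.COLOR_RGB2BGR)[170:270,210:330],None,fx=6,fy=6,interpolation=2))
print(r.sense())
E
```

```text
time: 6.3
position: [0.4966, -0.0261, 0.1241]
ee_rot: [-1.572, 0.004, -0.43]
force: [-0.6, 0.4, -2.3]
grip_width: 0.0261
{'time': 6.35, 'joint_pos': array([-1.41303864e-01,  2.29721783e-01,  2.01945783e+00, -4.19767254e-04,
        8.95391121e-01, -1.28072251e+00]), 'qvel': array([-0.02449512, -0.00678636, -0.00974911,  0.00023753,  0.00082336,
        0.00024093]), 'joint_efforts': array([ 5.54987714e-01, -3.38884628e+01, -2.32071447e+01,  3.69461405e-02,
        2.08652864e-02,  2.53403443e-03]), 'position': array([ 0.49694485, -0.0268528 ,  0.1244508 ]), 'ee_rot': array([-1.57196131,  0.00276022, -0.43111636]), 'force': array([ 0.52715598,  0.8912215 , -2.94595546]), 'ft_torque': array([ 0.03287328, -0.01990667, -0.00772449]), 'grip_width': 0.02619266360065736}
```

View pics/s3.png

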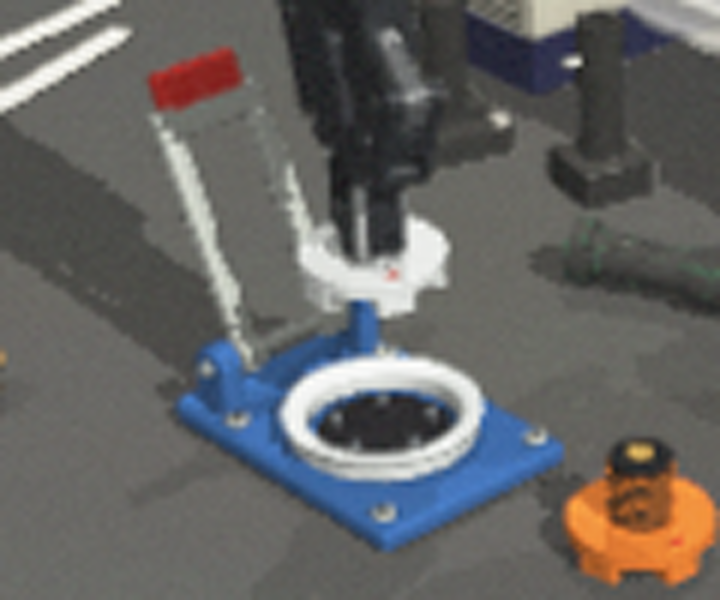

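```bash
python3 - <<'E'
from h import *
s=r.snapshot("scene");p=r.sense()["position"];zb=p[2]-.036
red,_=cents(s["image"],(0,70,90),(8,255,255),(265,205,290,222),1);print(red)
D=onz(s,red[0][1],zb+.016);print("dot",D-p,np.degrees(np.arctan2(*(D-p)[1::-1])))
w,m=cents(s["image"],(0,0,150),(180,60,255),(255,200,290,225),20)
ys,xs=np.nonzero(m);print("disc cols",xs.min()+255,xs.max()+255,"rows",ys.max()+200)
for a in np.arange(0,360,90): print(proj(s,p+[.032*np.cos(np.radians(a)),.032*np.sin(np.radians(a)),-.036+.016]))
e=[proj(s,np.array([p[0]+.032*np.cos(a),p[1]+.032*np.sin(a),zb+.016])) for a in np.linspace(0,6.28,60)];print("pred cols",np.min(e,0),np.max(e,0))
S=np.array([.4983,-.027,.012])
for q in [(383,400),(431,412),(414,440),(362,440),(336,420)]:
    P=onz(s,((q[0]+.5)/6-.5+210,(q[1]+.5)/6-.5+170),.019)-S
    a=np.degrees(np.arctan2(P[1],P[0]));print(P[:2].round(4),a.round(1),(a%72).round(1))
E
```

```text
[(1, [275.0, 215.0])]
dot [-0.01058356 -0.02078773 -0.02      ] -116.98180258304521
disc cols 258 284 rows 222
[280.5388664  206.23862264]
[263.03256699 207.02975491]
[263.09953104 215.64280984]
[281.13257898 214.80049473]
pred cols [259.37387233 204.89939944] [284.50113809 217.09334594]
[0.0094 0.0102] 47.4 47.4
[ 0.0156 -0.0131] -40.0 32.0
[-0.0059 -0.0231] -104.2 39.8
[-0.0203 -0.0056] -164.6 51.4
[-0.0158  0.0146] 137.3 65.3
```

```bash
python3 -m crank '[0,0,0,0,6,0,2, 0,0,0,0,6,0,2, 0,0,0,0,5.8,0,2, 0.06,2,0.05,0,0,0,2, 0,2,0,0,0,0,2, 0,1.2,0,0,0,0,2, 0,0.4,0,0,0,0,2, 0,0,0,0,0,0,2, 0,0,0,0,0,0,2]'; python3 -c "
from rig import r;print(r.sense())"
```

```text
time: 7.3
position: [0.4997, -0.0275, 0.0703]
ee_rot: [-1.57, -0.001, -0.743]
force: [0.7, -0.4, -2.1]
grip_width: 0.0265
{'time': 7.3, 'joint_pos': array([-1.41973284e-01,  3.26017732e-01,  2.03635474e+00, -4.52426062e-05,
        7.78101256e-01, -9.69843806e-01]), 'qvel': array([ 0.00484362, -0.00920249, -0.00499255,  0.00098597, -0.00201923,
       -0.0008598 ]), 'joint_efforts': array([-6.17620675e-02, -3.51250827e+01, -2.02894145e+01, -4.96344786e-03,
        3.42331175e-02, -8.08592131e-05]), 'position': array([ 0.49972602, -0.02749582,  0.07031716]), 'ee_rot': array([-1.57018988e+00, -9.40864613e-04, -7.42893884e-01]), 'force': array([ 0.66247867, -0.39535439, -2.11767652]), 'ft_torque': array([ 0.03980815, -0.01157907, -0.05136675]), 'grip_width': 0.02647955839289009}
```

```bash
python3 -m crank '[-0.2,0,-0.08,0,0,0,2, 0,0.5,0,0,0,0,2, 0,0.5,0,0,0,0,2, 0,0.3,0,0,0,0,2, 0,0,0,0,0,0,2]';  python3 -m crank '[0,0.2,0,0,0,0,2, 0,0,0,0,0,0,2]'; python3 -m crank '[0,0.2,0,0,0,0,2, 0,0,0,0,0,0,2]'
```

```text
time: 7.8
position: [0.4964, -0.0262, 0.0561]
ee_rot: [-1.572, 0.001, -0.742]
force: [0.3, -0.7, -1.7]
grip_width: 0.0264
time: 8.0
position: [0.497, -0.0264, 0.0546]
ee_rot: [-1.571, 0.0, -0.742]
force: [-0.1, 0.4, -2.4]
grip_width: 0.0263
time: 8.2
position: [0.497, -0.0264, 0.0526]
ee_rot: [-1.571, 0.0, -0.742]
force: [0.1, -0.2, -2.4]
grip_width: 0.0264
```

```bash
python3 -m crank '[0,0.15,0,0,0,0,2, 0,0,0,0,0,0,2]'; python3 -m crank '[0,0.15,0,0,0,0,2, 0,0,0,0,0,0,2]';python3 -m crank '[0,0.1,0,0,0,0,2, 0,0,0,0,0,0,2]'
```

```text
time: 8.4
position: [0.497, -0.0264, 0.0511]
ee_rot: [-1.571, 0.0, -0.742]
force: [-0.1, 0.2, -0.9]
grip_width: 0.0261
time: 8.6
position: [0.4969, -0.0264, 0.0496]
ee_rot: [-1.571, 0.0, -0.742]
force: [-0.3, 0.2, -1.6]
grip_width: 0.0264
time: 8.8
position: [0.497, -0.0264, 0.0487]
ee_rot: [-1.571, 0.0, -0.743]
force: [-0.1, 0.8, -1.6]
grip_width: 0.0263
```

```bash
python3 -m crank '[0,0.1,0,0,0,0,2, 0,0,0,0,0,0,2]'; python3 -m crank '[0,0.05,0,0,0,0,2, 0,0,0,0,0,0,2]'
```

```text
time: 9.0
position: [0.4973, -0.0264, 0.0481]
ee_rot: [-1.571, -0.0, -0.743]
force: [-0.9, 0.6, 1.3]
grip_width: 0.0263
time: 9.2
position: [0.4972, -0.0264, 0.048]
ee_rot: [-1.571, 0.0, -0.743]
force: [-2.7, 0.3, 5.3]
grip_width: 0.0263
```

Contact came at z=0.048, which is fully down: riding on the pins would stop it at 0.052–0.055. I'll release, rise and check.

```bash
python3 -m crank '[0,0,0,0,0,0,4.5, 0,0,0,0,0,0,4.5, 0,0,0,0,0,0,4.5, 0,0,0,0,0,0,4.5, 0,-1,0,0,0,0,4.5, 0,-3,0,0,0,0,4.5, 0,-4,0,0,0,0,4.5, 0,-4,0,0,0,0,4.5, 0,-4,0,0,0,0,4.5, 0,0,0,0,0,0,0, 0,0,0,0,0,0,0]'; python3 - <<'E'
from h import *
s=r.snapshot("scene");cv2.imwrite("pics/s4.png",cv2.resize(cv2.cvtColor(s["image"],cv2.COLOR_RGB2BGR)[170:270,210:330],None,fx=6,fy=6,interpolation=2))
gs,_=cents(s["image"],(12,80,100),(35,255,255),(262,215,285,242));print(gs,onz(s,gs[0][1],.058) if gs else 0)
print(proj(s,[.4983,-.027,.058]),proj(s,[.4983,-.027,.062]))
print(r.sense()["joint_pos"])
E
```

```text
time: 10.3
position: [0.498, -0.0265, 0.2091]
ee_rot: [-1.569, -0.003, -0.742]
force: [-0.6, 0.0, -0.9]
grip_width: 0.0169
[(10, [272.8, 226.0])] [ 0.49923998 -0.02525344  0.058     ]
[273.03399942 226.3609768 ] [272.95942708 225.04201431]
[-1.40570114e-01  1.07677158e-01  1.96601679e+00  4.44536977e-06
  1.06788227e+00 -9.68870870e-01]
```

View pics/s4.png

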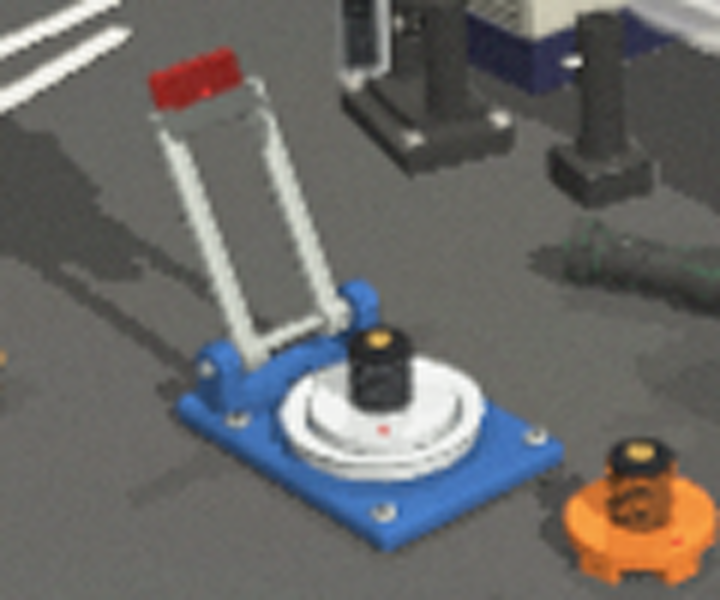

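The foot is fully seated in the ring with an even rim gap; the grip top is at (272.8,226) px against (273.0,226.4) predicted. Next I'll measure the tab.

```bash
python3 - <<'E'
from h import *
s=r.snapshot("scene");t=r.snapshot("top")
a,_=cents(s["image"],(0,120,60),(8,255,255),(230,170,255,192),8)
b,_=cents(t["image"],(0,120,60),(8,255,255),(175,215,205,255),8);print(a,b)
P,e=two(s,a[0][1],t,b[0][1]);print(P,e)
yh=np.array([.118,.993]);S=np.array([.498,-.027]);H=S+.066*yh
u=-(P[:2]-H)@yh;h=P[2]-.033;x=(P[:2]-H)@[.993,-.118];print(H,"u,h",u,h,"x",x,"theta",np.arctan2(h,u),np.hypot(u,h))
E
```

```text
[(100, [242.06, 182.81])] []Traceback (most recent call last):
  File "<stdin>", line 5, in <module>
IndexError: list index out of range
```

```bash
python3 - <<'E'
from h import *
s=r.snapshot("scene");t=r.snapshot("top")
im=cv2.cvtColor(cv2.imread("pics/top0.png"),cv2.COLOR_BGR2RGB)
a,_=cents(s["image"],(0,120,60),(8,255,255),(230,170,255,192),8)
b,_=cents(im,(0,120,60),(8,255,255),(175,215,205,255),8);print(a,b)
P,e=two(s,a[0][1],t,b[0][1]);print(P,e)
yh=np.array([.118,.993]);S=np.array([.498,-.027]);H=S+.066*yh
u=-(P[:2]-H)@yh;h=P[2]-.033;x=(P[:2]-H)@[.993,-.118];print(H,"u,h",u,h,"x",x,"theta",np.arctan2(h,u),np.hypot(u,h))
th=np.arctan2(h,u)
cs=lambda s,t_,o=7:np.array([s*np.cos(t_)-o*np.sin(t_),s*np.sin(t_)+o*np.cos(t_)])
for s_,o in((130,7),(108,7),(119,7),(108,-5)): print(s_,o,cs(s_,th,o))
# planned corner path; world tip-centre & TCP
for t_ in np.arange(2.0,-.01,-.2):
    c=cs(119,t_); print(round(t_,2),"corner u,h",c.round(1))
E
```

```text
[(97, [242.07, 182.72])] [(221, [188.29, 236.69])]
[0.51186022 0.09355926 0.14121887] 0.001163372814158688
[0.505788 0.038538] u,h -0.05535263302006855 0.10821887350899448 x -0.0004627978057921597 theta 2.043591879783227 0.12155343913608586
130 7 [-65.43109322 112.55119742]
108 7 [-55.41280056  92.96462517]
119 7 [-60.42194689 102.7579113 ]
108 -5 [-44.7292157   98.42914844]
2.0 corner u,h [-55.9 105.3]
1.8 corner u,h [-33.9 114.3]
1.6 corner u,h [-10.5 118.7]
1.4 corner u,h [ 13.3 118.5]
1.2 corner u,h [ 36.6 113.4]
1.0 corner u,h [ 58.4 103.9]
0.8 corner u,h [77.9 90.2]
0.6 corner u,h [94.3 73. ]
0.4 corner u,h [106.9  52.8]
0.2 corner u,h [115.2  30.5]
0.0 corner u,h [119.   7.]
```

```bash
python3 -m crank '[0,0,0,0,-7.1,0,0, 0,0,0,0,-7.1,0,0, 0,0,0,0,-7.1,0,0, 0,0,0,0,-7.1,0,0, 0,0,0,0,-7.2,0,0, 0,0,2,0,0,0,0, 0,0,4,0,0,0,0, 0,0,4,0,0,0,0, 0,0,4,0,0,0,0, 0,0,2.6,0,0,0,0, 0,0,0,0,0,0,0, 0,0,0,0,0,0,0]'; python3 -m crank '[0,1,0,0,0,0,0, 0,3,0,0,0,0,0, 0,2.5,0,0,0,0,0, 0,0,0,0,0,0,0, 0,0,0,0,0,0,0]';  python3 - <<'E'
from h import *
s=r.snapshot("scene");cv2.imwrite("pics/s5.png",cv2.resize(cv2.cvtColor(s["image"],cv2.COLOR_RGB2BGR)[130:270,180:330],None,fx=5,fy=5,interpolation=2)[:600])
E
```

```text
time: 11.75
position: [0.5163, 0.1385, 0.206]
ee_rot: [-1.572, 0.002, -0.119]
force: [-0.3, 0.0, -0.5]
grip_width: -0.0002
time: 12.25
position: [0.5165, 0.1373, 0.1415]
ee_rot: [-1.572, 0.002, -0.123]
force: [1.5, -0.5, 0.6]
grip_width: -0.0004
```

View pics/s5.png

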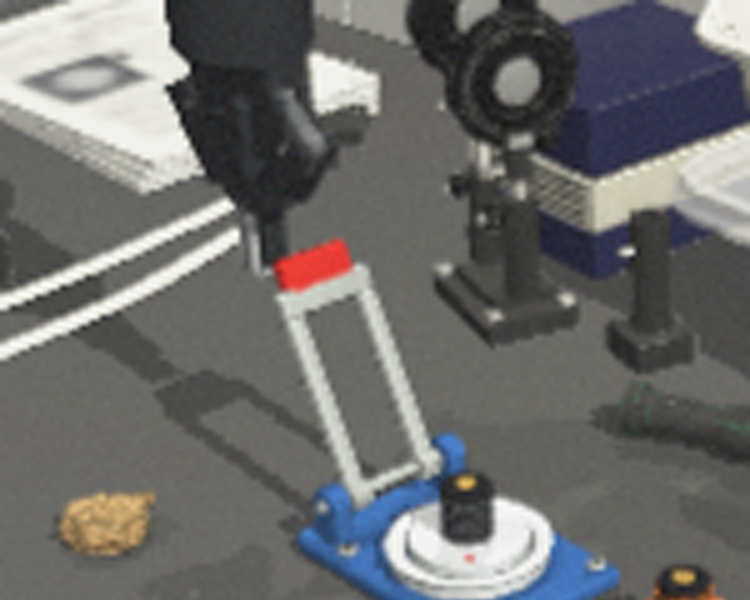

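The closed fingers are behind the red tab (tip at ~262,270; tab at 315,265). I'll push it over.

```bash
python3 -m crank '[0,0,-1,0,0,0,0, 0,0,-1.5,0,0,0,0, 0,0,-1.5,0,0,0,0, 0,0,-1.5,0,0,0,0, 0,0,-1.5,0,0,0,0]'; python3 -m crank '[0,0,-1.5,0,0,0,0, 0,0,-1.5,0,0,0,0, 0,0,-1.5,0,0,0,0, 0,0,0,0,0,0,0]';  python3 - <<'E'
from h import *
s=r.snapshot("scene");cv2.imwrite("pics/s6.png",cv2.resize(cv2.cvtColor(s["image"],cv2.COLOR_RGB2BGR)[130:270,180:330],None,fx=5,fy=5,interpolation=2)[:600])
E
```

```text
time: 12.8
position: [0.5087, 0.0674, 0.1428]
ee_rot: [-1.571, -0.001, -0.122]
force: [0.2, 1.6, 1.9]
grip_width: 0.0003
time: 13.2
position: [0.5023, 0.0221, 0.1417]
ee_rot: [-1.572, 0.002, -0.123]
force: [-0.7, 0.3, 0.1]
grip_width: 0.0
```

View pics/s6.png

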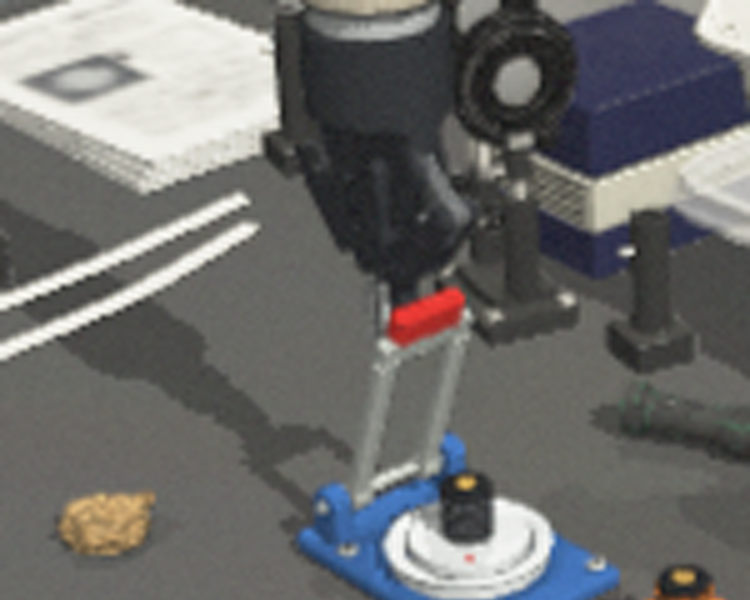

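```bash
python3 -m crank '[0,0,-1.2,0,0,0,0, 0,0,-1.2,0,0,0,0, 0,0.2,-1,0,0,0,0, 0,0.3,-1,0,0,0,0, 0,0.8,-0.8,0,0,0,0, 0,0.8,-0.8,0,0,0,0, 0,0,0,0,0,0,0]'; python3 -m crank '[0,1,-0.6,0,0,0,0, 0,1,-0.6,0,0,0,0, 0,1,-0.4,0,0,0,0, 0,1.1,-0.4,0,0,0,0, 0,0,0,0,0,0,0]';  python3 - <<'E'
from h import *
s=r.snapshot("scene");cv2.imwrite("pics/s7.png",cv2.resize(cv2.cvtColor(s["image"],cv2.COLOR_RGB2BGR)[150:270,200:330],None,fx=5,fy=5,interpolation=2)[:600])
E
```

```text
time: 13.95
position: [0.4945, -0.0363, 0.1196]
ee_rot: [-1.571, 0.003, -0.122]
force: [0.7, 0.4, 0.1]
grip_width: -0.0002
time: 14.45
position: [0.4917, -0.0553, 0.0781]
ee_rot: [-1.571, 0.004, -0.122]
force: [-0.6, 0.6, -0.6]
grip_width: -0.0006
```

View pics/s7.png

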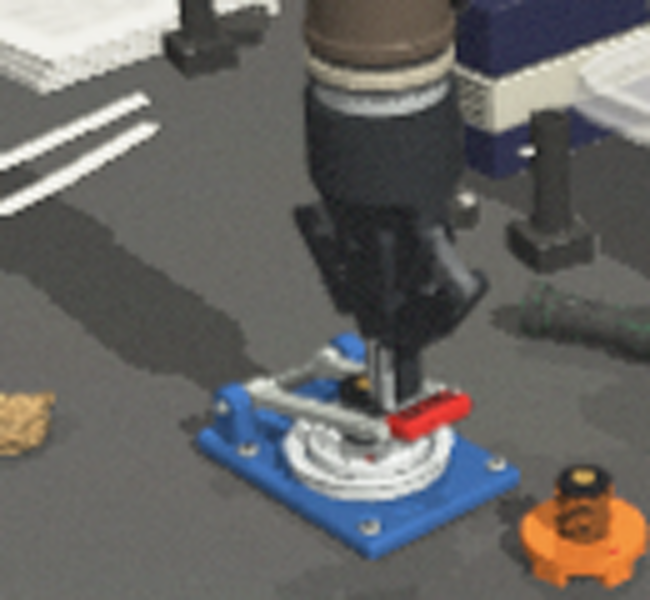

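The frame is nearly down, at about 0.2 rad, with the fingers at its end bar. I'll lift slightly, move out over the tab centre and press.

```bash
python3 -m crank '[0,-1.2,0,0,0,0,0, 0,0,-1.2,0,0,0,0, 0,0,-1.1,0,0,0,0, 0,0,0,0,0,0,0, 0,0.8,0,0,0,0,0, 0,0.8,0,0,0,0,0, 0,0.8,0,0,0,0,0, 0,0,0,0,0,0,0]'; python3 -m crank '[0,0.5,0,0,0,0,0, 0,0.4,0,0,0,0,0, 0,0,0,0,0,0,0]'; python3 -m crank '[0,0.2,0,0,0,0,0, 0,0,0,0,0,0,0]'
```

```text
time: 15.3
position: [0.4892, -0.0774, 0.0664]
ee_rot: [-1.57, 0.004, -0.121]
force: [-0.3, 0.9, -1.2]
grip_width: -0.0001
time: 15.6
position: [0.4903, -0.0778, 0.0586]
ee_rot: [-1.571, 0.001, -0.121]
force: [0.3, -0.1, -1.1]
grip_width: 0.0005
time: 15.8
position: [0.4909, -0.078, 0.0572]
ee_rot: [-1.571, -0.0, -0.121]
force: [0.2, 0.2, 0.2]
grip_width: -0.0002
```

```bash
python3 -m crank '[0,0.1,0,0,0,0,0, 0,0,0,0,0,0,0]'; python3 -m crank '[0,0.1,0,0,0,0,0, 0,0,0,0,0,0,0]';python3 - <<'E'
from h import *
s=r.snapshot("scene");cv2.imwrite("pics/s8.png",cv2.resize(cv2.cvtColor(s["image"],cv2.COLOR_RGB2BGR)[150:270,200:330],None,fx=5,fy=5,interpolation=2)[:600])
E
```

```text
time: 16.0
position: [0.491, -0.078, 0.057]
ee_rot: [-1.571, -0.0, -0.121]
force: [-1.4, 1.4, 3.6]
grip_width: -0.0002
time: 16.2
position: [0.4911, -0.078, 0.057]
ee_rot: [-1.571, 0.0, -0.121]
force: [-3.6, 0.9, 11.5]
grip_width: 0.0003
```

View pics/s8.png

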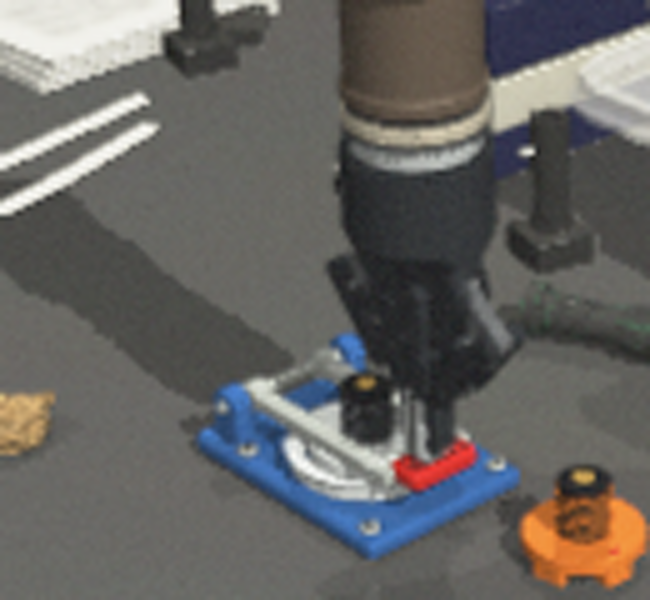

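The frame met a hard stop with the tip at z=0.040, exactly the closed tab height. I'll lift away and check.

```bash
python3 -m crank '[0,-1,0,0,0,0,0, 0,-3,0,0,0,0,0, 0,-4,0,0,0,0,0, 0,-4,0,0,0,0,0, 0,-4,0,0,0,0,0, 0,0,0,0,0,0,0, 0,0,0,0,0,0,0]';python3 - <<'E'
from h import *
s=r.snapshot("scene");cv2.imwrite("pics/s9.png",cv2.resize(cv2.cvtColor(s["image"],cv2.COLOR_RGB2BGR)[150:270,200:330],None,fx=5,fy=5,interpolation=2)[:600])
yh=np.array([.118,.993]);H=np.array([.5058,.0385])
b,_=cents(s["image"],(0,120,60),(8,255,255),(270,225,305,260),8);print(b)
a,_=cents(s["image"],(12,80,100),(35,255,255),(262,215,285,242));print(a,proj(s,[.4983,-.027,.058]))
for th in(0,.05,.1,.15):
    ps=[]
    for d in np.linspace(108,130,5):
        ps+= [proj(s,[*(H-yh*(d*np.cos(th)-7*np.sin(th))/1000),.033+(d*np.sin(th)+7*np.cos(th))/1000])]
    print(th,np.mean(ps,0))
E
```

```text
time: 16.95
position: [0.4916, -0.0782, 0.2169]
ee_rot: [-1.571, -0.004, -0.121]
force: [-0.0, 0.8, -0.0]
grip_width: -0.0001
[(97, [286.13, 241.91])]
[(10, [272.8, 226.0])] [273.03399942 226.3609768 ]
0 [286.4805649  240.11748106]
0.05 [286.27471504 238.08234124]
0.1 [285.99258161 236.0041493 ]
0.15 [285.6345136 233.8888203]
```

View pics/s9.png

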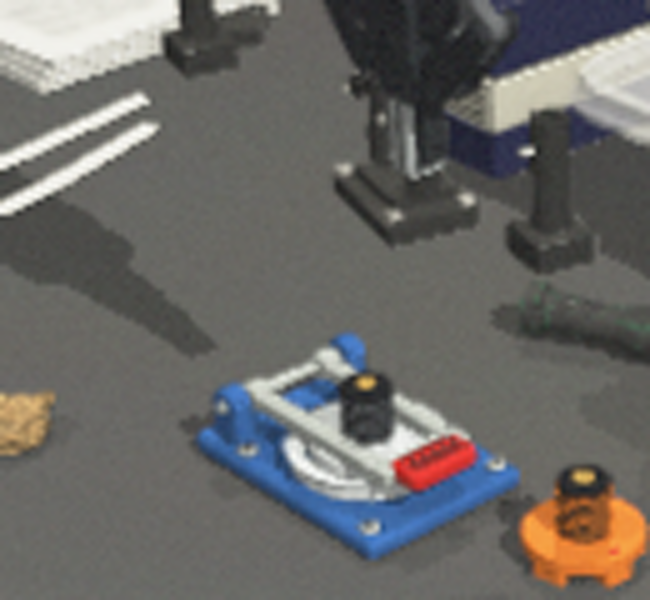

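The frame lies closed on the foot with the grip through its opening. The tab is at (286.1,241.9), which matches 0 rad (the side face is included in the mask). The robot is clear.

```bash
python3 -c "
from rig import r;print(r.sign_off())"
```

```text
the job is handed in; nothing more can be done
None
```

The post foot is fully down in the ring seat and the clamp frame is closed on it. I handed the job in at about 17 s; no verdict is reported.

- **Seating the foot:** I measured the pin angle and the foot's red dot in the pictures and pre-turned the foot about 18° so the notches lined up. It therefore went down over the pins without riding on them, and I never needed to turn it under pressure. It touched the floor at TCP height 0.048 m, which is the fully-down height, at about 7 N including its weight. The limit is 40 N.
- **Closing the clamp:** With closed fingers I pushed the frame over from behind, then pressed its tab down at about 11 N. It stopped at tab height 0.040 m, which is the closed height. I then lifted clear.
- **Last checks:**
  - The grip's top centre is within 0.5 px of where a seated foot should show.
  - The tab's centre is about 2 px lower than predicted for 0 rad. I put this down to the mask including the tab's front face; a frame left open would show higher, so the check fits closed.
  - The wrist force at the end was near zero.
- **Not measured:** I did not re-measure the other objects at the end. The gripper never came down near any of them.

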